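# Clot check: slide the tube block out of the warmer and show the tall tube to the camera

## Robot

A 6-joint arm with a two-finger parallel gripper is mounted at the origin on a cart in front of the work surface, level with it; the furniture and walls round the work are solid. World frame = base frame: x ahead of the robot, y to its left, z up, the work surface at z = 0. Lengths are in mm, angles in rad, forces in N, time in s.
With the tool pointing down it reaches from about 375 to 750 mm from the base axis. Payload 9 kg.
Tool frame: the origin (TCP) lies between the finger pads; the fingertips stand 11 mm ahead of it and the grasp point (between the pads) lies 8 mm behind it; z points along the fingers, y is the line along which they close (so a half turn about z gives the same grasp; the last joint's range is limited). The gripper opens to 85 mm and grips with 20 to 120 N. Pads are 22 mm wide; open, the fingers measure 114 mm over their backs; the gripper's body (76 mm by 85 mm) begins 54 mm behind the grasp point. The pads swing forward as they close: fully open they stand 13 mm farther back than shut.
Start: joints at [1.029, 0.104, 0.097, 1.564, 0, 1.353], TCP at [190.907, 568.85, 242.331] pointing down, gripper open.
Joint ranges: [-2.99, 2.99], [-0.84, 1.86], [-1.1, 1.16], [-1.84, 2.11], [-1.51, 1.56], [-3.14, 3.14]. Speed limits (rad/s): [2.22, 2.22, 2.57, 3.14, 3.14, 3.14].

## Interface

Orientations are given as [roll, pitch, yaw] about the fixed x, y, z axes, in that order (R = Rz(yaw) Ry(pitch) Rx(roll)).
In Python, from station import telemetry, snapshot, get_calibration, order gives the robot as it stands. The module is installed in compiled form; this text tells all that it offers.
- The arm moves only by the tool arm_command, never from a script. Its argument "commands" is a list of rows, each an object of numbers: "tx", "ty", "tz": the shift along the tool's x, y, z scaled (see below); "ax", "ay", "az": the turn, a rotation vector about the tool's x, y, z scaled (see below). A call has exactly 8 rows; each row is the pose to reach, as a shift and turn from the pose commanded when the call began, along the tool's axes at that moment; what a row does not reach only later rows make up. The controller multiplies each number of a shift by 0.08 m and each number of a turn by 90 degrees. A row lasts 1/12 s, in which the tool goes at most 41.7 mm and 7.16 degrees, less where a joint would pass 70% of its speed; a pose out of reach is approached as far as the arm can. A call with a number of a shift or a turn outside -1 to 1 is refused whole. A call with a gripper value outside its range is refused whole. "fingers" is the opening, from -1 (shut) to 1 (fully open), set as the call begins (left out, the last holds). The fingers move at their own pace and stop on an object; "newtons" is the grip in N (left out, the last holds). Time passes only in rows, so rows that repeat a pose let the fingers close, or fill a call up. It gives the time, the measured TCP pose, the force, the opening and the grip force at its end, in the units of the state.
- telemetry.get_obs(): the state, without advancing time (a new reading comes with each control period).
- snapshot(name): name is "scene" or "side" or "wrist"; returns the picture (384x512x3 uint8, red, green, blue); there is no depth.
- get_calibration(name): a dict with "fx", "fy", "cx", "cy" (pixels), "xyz" and "orientation" of the camera in the world. Camera axes: x right, y down, z forward; pixel columns grow to the right and rows downward; lengths in mm; the calibration is good to about 2 mm. The wrist camera is an equidistant fisheye: a pixel r from the principal point sees the ray r / f radians off the axis. A picture is of the moment at which its call begins: read the wrist's pose just before it. get_calibration takes no time and is no camera call; for the wrist camera it gives the pose at the moment of the call.
- order.hand_in(): hands the job in; it is judged then, once.
The state is a dict: "t": time; "qpos": joint angles; "qd": joint speeds; "effort": joint torques, N m; "tool_pos": TCP position; "eef_rot": TCP orientation; "contact_force": force on the tool from outside, world axes, zero at the start; "moment": the same for the moment, N m; "finger_gap": finger opening in mm; "finger_force": force on a finger pad.
Only numpy, scipy, OpenCV 4.12 (cv2) and the standard library are available. Lean on these libraries where they do the work, as an engineer would, in place of code of your own. Each camera call takes 0.05 s, during which the arm holds its last target. There are 200 camera calls.

## Task

The warming time is over and the tall blood tube must be checked for a clot: slide the aluminium tube block, which has an upright black grip, out from under the warmer's hood, along its bed and without lifting it, fully home against the end stop, and leave it there. Then draw its one tall tube out of the well, leaving the short ones standing, and hold it in the air for the inspection camera: the middle of its glass on the centre line of the lens and about 7 cm in front of it, leaning about 30 degrees to the left or right as the camera sees it (neither towards the lens nor away from it), without touching the camera or disturbing the things around. Finish while holding it still there; do not put it down or let go.

Things in the scene. Friction and masses are not known exactly. Their poses are not given: they have to be found in the camera images.
- warmer: Fixed tube warmer: grey bed 92 (x) x 300 (y) mm, surface 22 mm above the bench, guide lips along it 53 mm apart, 9 mm high. A white hood 168 mm tall covers y = 0 to +150 mm and opens only to -y. An 8 mm lip at the bed's -y end (inner face y = -144 mm) is the end stop. Origin: centre of underside; z up; +y, the hood end, is to the robot's left.
- block: Loose aluminium tube block, about 0.6 kg, 50 (x) x 120 (y) x 42 mm, sliding on the bed between the lips (1.5 mm play a side); wells under the hood at first. Origin: centre of underside, axes as the warmer's. Wells 17 mm wide, 36 deep, at y = -40.5, -13.5, 13.5, 40.5 mm. Against the stop its origin is at y = -84 mm in the warmer's frame, all wells clear of the hood.
- grip (a point): Where to hold the block's upright black grip: a round vertical post 21 mm across, outside the hood, on an 8 mm steel pull rod, 140 mm from the block's origin along its -y. The post reaches from 28 mm below to 16 mm above this point, which is 62 mm above the bench.
- tall_tube: The one tall tube in the block: stoppered glass blood tube, 115 mm tall, glass 13 mm across, ribbed stopper 17 mm across on its top 24 mm. 12 g. Origin: centre of its foot; z towards the stopper. It stands loosely in any of the four wells, its foot 28 mm above the bench; its stopper is higher than its neighbours' tops.
- sample (a point): Point on the tall tube's axis, 45 mm above its foot (middle of the glass below the stopper): what the camera must see.
- camera: Fixed inspection camera: black, with a ring light 64 mm across round its lens, on a post on a grey plate 84 (x) x 96 (y) mm, 11 mm high. The lens looks along its -x, roughly towards the robot; its lens axis is 150 mm above the bench, the lens front at x = -23 mm, the ring light's top 182 mm above the bench. Nothing stands before the lens. Origin: centre of underside; z up.
- view_point (a point): The point in focus: on the camera's lens axis, 70 mm in front of the lens (x = -93 mm in the camera's frame), 150 mm above the bench.
- beaker: Bystander: 100 ml glass beaker, 52 mm wide, 66 mm tall, on the bench behind the working area. Origin under its centre.
- dropper_bottle: Bystander: white dropper bottle, 35 mm wide, 95 mm tall. Origin under its centre.
- cuvette_box: Bystander: small card box 44 x 60 x 36 mm. Origin under its centre.
- short_tube_1: Short plastic tube with a white snap cap, 12 mm across (cap 14.4 mm), 78 mm tall, standing in another well of the block; stays there. Origin: centre of its foot; z up.
- short_tube_2: Short plastic tube with a white snap cap, 12 mm across (cap 14.4 mm), 78 mm tall, standing in another well of the block; stays there. Origin: centre of its foot; z up.
- short_tube_3: Short plastic tube with a white snap cap, 12 mm across (cap 14.4 mm), 78 mm tall, standing in another well of the block; stays there. Origin: centre of its foot; z up.

How it is judged (in metres and radians):
On the way, in this order (a step that is already met when the one before it is completed fails the run):
1. the block has been slid out and stands against the end stop, within 8 mm, with the tall tube still in it (y of block in the frame of warmer between -0.092 and -0.076 m and z of tall_tube in the frame of block below 0.02 m), for 0.2 s.
2. the tall tube is drawn clear of its well, in the fingers (z of tall_tube in the frame of block above 0.05 m and contact force between tall_tube and the fingers above 0.5 N and contact force between tall_tube and block below 0.1 N), for 0.2 s.
At the end, for the whole second after the job is handed in: Tall tube held still, touching only the fingers; its point 45 mm up within 12 mm of the view point sideways and in height, 20 mm along the lens axis; leaning 20-42 deg, within 12 deg of square to that axis; block on its bed within 8 mm of the stop, short tubes standing in it (y of sample in the frame of camera between -0.012 and 0.012 m and x of sample in the frame of camera between -0.113 and -0.073 m and z of sample in the frame of camera between 0.138 and 0.162 m and angle between tall_tube's own z axis and vertical between 0.35 and 0.73 rad and angle between the z axis of tall_tube and the x axis of camera, either way round above 1.36 rad and contact force between tall_tube and the fingers above 0.5 N and linear speed of each of tall_tube, block below 0.02 m/s and angular speed of tall_tube below 0.2 rad/s and contact force between tall_tube and camera below 0.1 N and contact force between tall_tube and block below 0.1 N and contact force between tall_tube and warmer below 0.1 N and y of block in the frame of warmer between -0.092 and -0.076 m and z of block in the frame of warmer below 0.026 m and z of each of short_tube_1, short_tube_2, short_tube_3 in the frame of block below 0.015 m and angle between each of short_tube_1, short_tube_2, short_tube_3's own z axis and vertical below 0.25 rad); the arm keeps its last pose, push and grip.
It fails at once if the tube block is lifted or tipped (its underside more than 6 mm above the bed, or tilted more than 6 degrees) (z of block in the frame of warmer above 0.028 m or angle between block's own z axis and vertical above 0.105 rad).
It fails at once if a short tube is pulled out of the block (z of any of short_tube_1, short_tube_2, short_tube_3 in the frame of block above 0.03 m).
It fails at once if the inspection camera is struck or leaned on (more than 3 N) by arm, fingers or tube (contact force between any of the arm, the fingers, tall_tube and camera above 3 N).
It fails at once if a bystander (beaker, dropper bottle, cuvette box) is moved by more than 20 mm or tipped (distance of any of beaker, dropper_bottle, cuvette_box from where it was at the start of the episode above 0.02 m or angle between any of beaker, dropper_bottle, cuvette_box's own z axis and vertical above 0.3 rad).
It also fails if it takes over 58 s, if anything falls off the work surface, if the arm or the gripper's body presses on something with over 40 N, if the wrist force passes 120 N, or if a joint passes its speed limit or range.

## Working session

There is one attempt and no reset: what is moved stays moved. The work goes in short steps, Python scripts to look and compute and a tool call to move; the robot and the scene stay as the last step left them, time stands still between calls to the robot, and variables do not carry over. Pictures are saved under pics/ and viewed, at most 10 in all, crops included, and the job is handed in when it is done.

Besides the shell and the picture viewer there is one more tool, called after "Call:" as a command line: name --argument value ..., lists and objects as JSON in quotes. arm_command: Moves the arm, as the interface text tells. Shifts and turns lie within -1 to 1; 1 stands for 0.08 m of shift or 90 degrees of turn. Its arguments: {"type":"object","properties":{"commands":{"type":"array","items":{"type":"object","properties":{"tx":{"type":"number","minimum":-1,"maximum":1},"ty":{"type":"number","minimum":-1,"maximum":1},"tz":{"type":"number","minimum":-1,"maximum":1},"ax":{"type":"number","minimum":-1,"maximum":1},"ay":{"type":"number","minimum":-1,"maximum":1},"az":{"type":"number","minimum":-1,"maximum":1}}}},"fingers":{"type":"number"},"newtons":{"type":"number"}},"required":["commands"]}

```bash
mkdir -p pics; python3 - <<'E'
from station import telemetry, snapshot, get_calibration
import cv2,numpy as np
o=telemetry.get_obs();print(o)
for n in("scene","side","wrist"):
    print(n,get_calibration(n)); cv2.imwrite(f"pics/{n}0.png",snapshot(n)[:,:,::-1])
E
```

```text
{'t': 0.0, 'qpos': array([ 1.02928346e+00,  1.04674467e-01,  9.64537626e-02,  1.56390982e+00,
       -9.62001946e-06,  1.35310366e+00]), 'qd': array([-2.75812235e-04,  9.13283583e-04,  1.46753757e-03, -7.96730705e-04,
       -2.04931899e-05,  2.51554807e-04]), 'effort': array([ 1.79902071e-05, -5.56940174e+01,  5.03640354e+01,  1.74111442e-02,
       -3.04737050e-04, -7.86690521e-06]), 'tool_pos': array([190.73086928, 568.53203142, 241.52832907]), 'eef_rot': array([-3.14028787e+00, -2.78763323e-04,  2.81777228e+00]), 'contact_force': array([-1.62407911, -0.15479974, -0.74023572]), 'moment': array([-0.00073804,  0.00088   , -0.01540986]), 'finger_force': 0.0, 'finger_gap': 85.38538786887358}
scene {'fx': 437.8642644122233, 'fy': 437.8642644122233, 'cx': 256.35504785950945, 'cy': 189.12646413839227, 'xyz': array([-147.59128191, -797.90001617,  998.69949918]), 'orientation': array([-2.23286472e+00, -1.94712827e-04, -6.67427150e-01])}
side {'fx': 489.6353572748846, 'fy': 489.6353572748846, 'cx': 263.60838004565994, 'cy': 196.58490003552905, 'xyz': array([  122.91637558, -1077.99715869,   845.10753725]), 'orientation': array([-2.11041987, -0.01445944, -0.32337438])}
wrist {'fx': 297.3186396354542, 'fy': 297.3186396354542, 'cx': 253.94150547605088, 'cy': 189.72249707403793, 'xyz': array([127.02024672, 589.6476739 , 372.93604035]), 'orientation': array([2.87271238e+00, 9.60032802e-04, 1.24695902e+00])}
```

View pics/scene0.png

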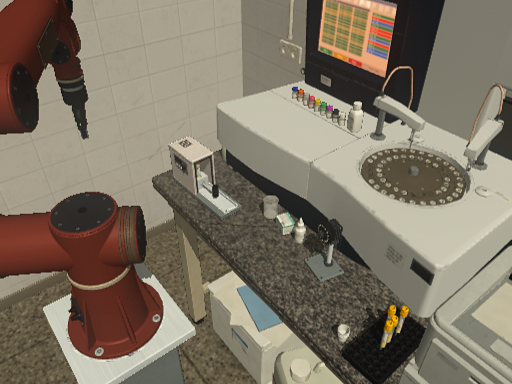

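View pics/side0.png

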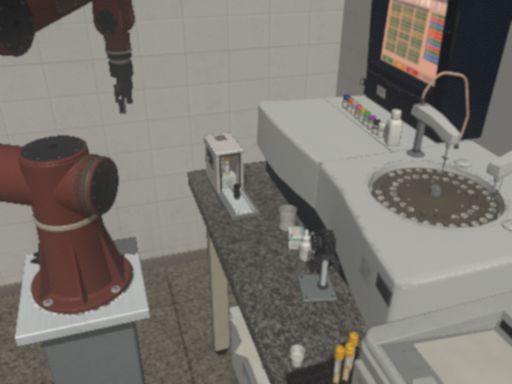

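View pics/wrist0.png

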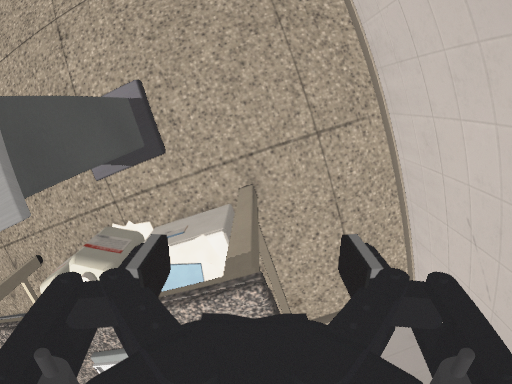

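The overview shows the warmer at about scene (205,180) and side (230,175), with the inspection camera at scene (325,250) and side (322,265). The wrist sees only the bench edge and the floor. Next I'll enlarge the working area in both views.

```bash
python3 - <<'E'
import cv2,numpy as np
a=cv2.imread("pics/scene0.png")[130:280,155:355]; b=cv2.imread("pics/side0.png")[128:308,190:350]
cv2.imwrite("pics/sc.png",cv2.resize(a,(800,600),interpolation=cv2.INTER_CUBIC))
cv2.imwrite("pics/sd.png",cv2.resize(b,(533,600),interpolation=cv2.INTER_CUBIC))
E
```

```text
(no output)
```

View pics/sc.png

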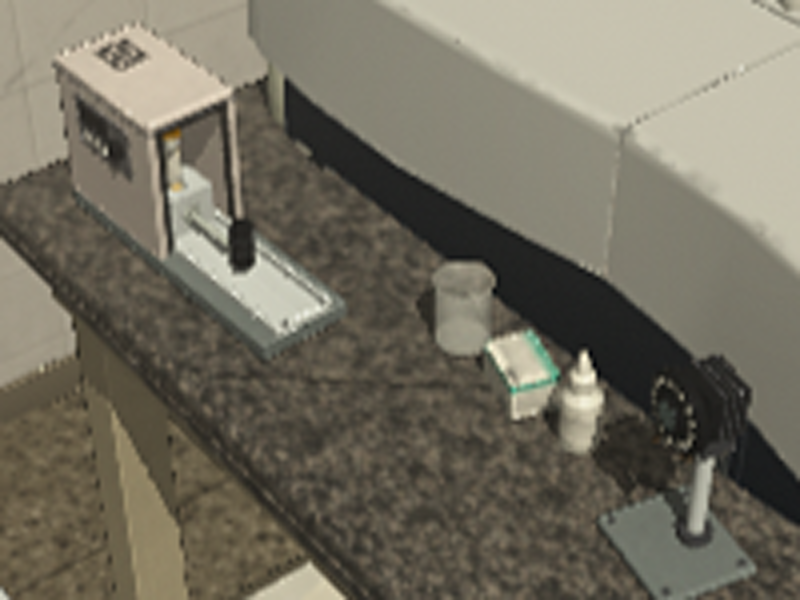

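View pics/sd.png

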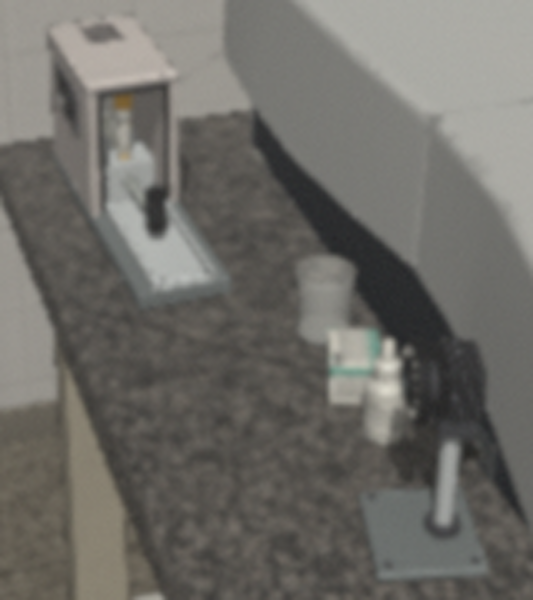

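Both crops show the warmer with its black grip post at scene crop (241,245) and side crop (156,212). The orange stopper is just inside the hood mouth, at scene crop (173,137) and side crop (123,102). The camera plate is at lower right, with the ring light at scene crop (674,412). I'll triangulate these points.

```bash
cat > h.py <<'E'
import numpy as np,cv2
from scipy.spatial.transform import Rotation as R
from station import telemetry,snapshot,get_calibration
C={n:get_calibration(n) for n in("scene","side")}
def ray(c,p,fish=False):
    d=np.array([(p[0]-c["cx"])/c["fx"],(p[1]-c["cy"])/c["fy"],1.])
    if fish:
        r=np.hypot(d[0],d[1]); d=np.array([*(d[:2]/r*np.sin(r)),np.cos(r)]) if r>1e-9 else d
    return np.array(c["xyz"]),R.from_euler("xyz",c["orientation"]).apply(d/np.linalg.norm(d))
def plane(c,p,z,fish=False):
    o,d=ray(c,p,fish);return o+d*(z-o[2])/d[2]
def tri(*rs):
    A=[np.eye(3)-np.outer(d,d) for o,d in rs]
    x=np.linalg.solve(sum(A),sum(a@o for a,(o,d) in zip(A,rs)))
    return x,max(np.linalg.norm(a@(x-o)) for a,(o,d) in zip(A,rs))
E
python3 - <<'E'
from h import *
np.set_printoptions(precision=1,suppress=True)
P={"post_top":((241,222),(158,190)),"post_bot":((241,268),(157,234)),"hood_fl":((152,132),(97,92)),"hood_fr":((235,92),(178,75)),"hood_bl":((57,62),(48,22)),"hood_br":((135,27),(120,15)),
"bed_l":((268,347),(147,295)),"bed_r":((344,300),(228,278)),
"pl_l":((600,522),(364,497)),"pl_t":((680,492),(458,488)),"pl_r":((755,565),(487,568)),"pl_b":((662,598),(380,575)),"ring":((674,412),(424,385)),"stopper":((173,137),(123,102)),
"beaker":((462,350),(320,338)),"bottle":((580,450),(380,440)),"bottletip":((585,352),(389,342)),"box":((525,415),(347,402))}
Z=dict(hood=168,bed=22,pl=11,beaker=0,bottle=0,box=0,post=62)
for k,(a,b) in P.items():
    a=(155+a[0]/4-.375,130+a[1]/4-.375);b=(190+b[0]*.3-.35,128+b[1]*.3-.35)
    x,e=tri(ray(C["scene"],a),ray(C["side"],b)); z=[v for q,v in Z.items() if k.startswith(q)] or [x[2]]
    print(k,x,round(e,1),plane(C["scene"],a,z[0])[:2],plane(C["side"],b,z[0])[:2])
E
```

```text
post_top [488.6 243.6  70. ] 1.5 [495.9 254.3] [490.8 255. ]
post_bot [487.2 246.4  18.4] 0.7 [459.8 200.7] [467.3 175.6]
hood_fl [446.3 307.5 149.8] 0.4 [434.  284.3] [437.4 270.6]
hood_fr [525.3 297.8 162.4] 1.5 [522.5 292.1] [520.4 284. ]
hood_bl [423.7 423.  174.7] 2.3 [425.7 430. ] [428.9 442.2]
hood_br [500.7 421.2 177.7] 2.3 [511.2 438.6] [503.8 438.5]
bed_l [449.4 149.3  14.1] 0.2 [444.3 141.4] [446.5 137.8]
bed_r [531.1 152.9  17.8] 2.5 [531.1 151.2] [526.5 143.3]
pl_l [ 540.7 -163.5    1.8] 0.6 [ 535. -169.] [ 535.5 -174.1]
pl_t [ 614.9 -176.9    0.6] 1.6 [ 605.  -184.4] [ 610.5 -186.4]
pl_r [ 597.  -270.     6.2] 1.9 [ 595.6 -271.3] [ 592.3 -276.4]
pl_b [ 519.9 -249.9    4.7] 3.3 [ 519.3 -251.2] [ 513.7 -259.3]
ring [ 565.3 -201.5  132.1] 0.1 [ 565.5 -201.4] [ 565.2 -201.6]
stopper [474.1 320.5 127.4] 1.1 [472.7 319.2] [475.2 322.4]
beaker [587.2  57.9  -1.9] 0.2 [586.1  56.5] [585.9  55.1]
bottle [583.9 -94.2  -2.8] 1.4 [583.5 -95.1] [580.9 -98.9]
bottletip [591.8 -82.5  88.5] 2.6 [667.2 -10.7] [643.5  30.5]
box [578.  -34.2  -5.3] 1.2 [575.5 -37.3] [574. -42.]
```

Estimates so far:
- Warmer origin is near (478,287) with yaw about 4°.
- The post is near (481,222).
- The camera is near (563,-221) with yaw about -12°.

I'll move the wrist camera over the post, with tool x turned towards -y, away from the hood.

Call:
arm_command --commands '[{"tx": -0.12,"ty": -0.08,"az": -0.07},{"tx": -0.25,"ty": -0.16,"az": -0.15},{"tx": -0.37,"ty": -0.24,"az": -0.23},{"tx": -0.5,"ty": -0.32,"az": -0.31},{"tx": -0.62,"ty": -0.4,"az": -0.39},{"tx": -0.75,"ty": -0.47,"az": -0.47},{"tx": -0.88,"ty": -0.55,"az": -0.55},{"tx": -1,"ty": -0.62,"az": -0.62}]' --fingers 1

```text
schema error: expected keys tx, ty, tz, ax, ay, az
```

Call:
arm_command --commands '[{"tx": -0.01,"ty": -0.12,"az": -0.07},{"tx": -0.02,"ty": -0.25,"az": -0.15},{"tx": -0.02,"ty": -0.37,"az": -0.23},{"tx": -0.03,"ty": -0.5,"az": -0.31},{"tx": -0.04,"ty": -0.62,"az": -0.39},{"tx": -0.05,"ty": -0.75,"az": -0.47},{"tx": -0.05,"ty": -0.88,"az": -0.55},{"tx": -0.06,"ty": -1,"az": -0.62}]'

```text
schema error: expected keys tx, ty, tz, ax, ay, az
```

```bash
cat > plan.py <<'E'
# usage: plan.py x y z roll pitch yaw(deg) -> total tool-frame shift/turn in command units from the measured pose
import sys; from h import *
def plan(xyz,rpy):
    o=telemetry.get_obs(); T=R.from_euler("xyz",o["eef_rot"]); G=R.from_euler("xyz",rpy,degrees=True)
    print("now",o["tool_pos"].round(1),np.degrees(o["eef_rot"]).round(1),"t",round(o["t"],2),"q",o["qpos"].round(2),"gap",round(o["finger_gap"],1),"F",o["contact_force"].round(1),round(o["finger_force"],1))
    print("shift",(T.inv().apply(np.array(xyz)-o["tool_pos"])/80).round(3),"turn",((T.inv()*G).as_rotvec(degrees=True)/90).round(3))
if __name__=="__main__": v=[float(a) for a in sys.argv[1:]]; plan(v[:3],v[3:])
E
python3 plan.py 481 215 242 180 0 -86
```

```text
now [190.8 568.6 241.7] [-179.9   -0.   161.4] t 0.15 q [ 1.03  0.1   0.1   1.56 -0.    1.35] gap 85.4 F [ 1.1 -0.2 -0.3] 0.0
shift [-4.846e+00 -3.036e+00 -2.000e-03] turn [-0.000e+00 -1.000e-03 -1.251e+00]
```

All six keys are needed in every row.

Call:
arm_command --commands '[{"tx": -0.12,"ty": -0.08,"tz": 0,"ax": 0,"ay": 0,"az": -0.07},{"tx": -0.25,"ty": -0.16,"tz": 0,"ax": 0,"ay": 0,"az": -0.15},{"tx": -0.37,"ty": -0.24,"tz": 0,"ax": 0,"ay": 0,"az": -0.23},{"tx": -0.5,"ty": -0.32,"tz": 0,"ax": 0,"ay": 0,"az": -0.31},{"tx": -0.62,"ty": -0.4,"tz": 0,"ax": 0,"ay": 0,"az": -0.39},{"tx": -0.75,"ty": -0.47,"tz": 0,"ax": 0,"ay": 0,"az": -0.47},{"tx": -0.88,"ty": -0.55,"tz": 0,"ax": 0,"ay": 0,"az": -0.55},{"tx": -1,"ty": -0.62,"tz": 0,"ax": 0,"ay": 0,"az": -0.62}]' --fingers 1 --newtons 40

```text
t: 0.82
tool_pos: [251.3, 495.7, 242.1]
eef_rot: [-3.141, -0.0, -2.485]
contact_force: [0.2, -0.8, 0.3]
finger_gap: 85.6
finger_force: 0.0
```

Call:
arm_command --commands '[{"tx": -0.01,"ty": -0.12,"tz": 0,"ax": 0,"ay": 0,"az": -0.07},{"tx": -0.02,"ty": -0.25,"tz": 0,"ax": 0,"ay": 0,"az": -0.15},{"tx": -0.02,"ty": -0.37,"tz": 0,"ax": 0,"ay": 0,"az": -0.23},{"tx": -0.03,"ty": -0.5,"tz": 0,"ax": 0,"ay": 0,"az": -0.31},{"tx": -0.04,"ty": -0.62,"tz": 0,"ax": 0,"ay": 0,"az": -0.39},{"tx": -0.05,"ty": -0.75,"tz": 0,"ax": 0,"ay": 0,"az": -0.47},{"tx": -0.05,"ty": -0.88,"tz": 0,"ax": 0,"ay": 0,"az": -0.55},{"tx": -0.06,"ty": -1,"tz": 0,"ax": 0,"ay": 0,"az": -0.62}]'

```text
t: 1.48
tool_pos: [303.4, 435.0, 242.1]
eef_rot: [3.141, -0.0, -1.511]
contact_force: [0.4, -0.4, -0.3]
finger_gap: 85.4
finger_force: 0.0
```

```bash
python3 plan.py 481 215 242 180 0 -86
```

```text
now [303.4 435.  242.1] [180.   -0.  -86.6] t 1.48 q [ 0.71 -0.11 -0.12  1.56 -0.   -0.92] gap 85.4 F [ 0.4 -0.4 -0.3] 0.0
shift [ 2.877e+00 -2.053e+00  1.000e-03] turn [ 0.    -0.    -0.007]
```

Call:
arm_command --commands '[{"tx": 0.12,"ty": -0.08,"tz": 0,"ax": 0,"ay": 0,"az": 0},{"tx": 0.24,"ty": -0.17,"tz": 0,"ax": 0,"ay": 0,"az": 0},{"tx": 0.36,"ty": -0.26,"tz": 0,"ax": 0,"ay": 0,"az": 0},{"tx": 0.48,"ty": -0.34,"tz": 0,"ax": 0,"ay": 0,"az": 0},{"tx": 0.6,"ty": -0.43,"tz": 0,"ax": 0,"ay": 0,"az": 0},{"tx": 0.72,"ty": -0.51,"tz": 0,"ax": 0,"ay": 0,"az": 0},{"tx": 0.84,"ty": -0.6,"tz": 0,"ax": 0,"ay": 0,"az": 0},{"tx": 0.96,"ty": -0.68,"tz": 0,"ax": 0,"ay": 0,"az": 0}]'

```text
t: 2.15
tool_pos: [362.4, 360.8, 242.3]
eef_rot: [-3.141, 0.0, -1.518]
contact_force: [-0.8, 0.6, -0.2]
finger_gap: 85.0
finger_force: 0.0
```

Call:
arm_command --commands '[{"tx": 0.12,"ty": -0.08,"tz": 0,"ax": 0,"ay": 0,"az": 0},{"tx": 0.24,"ty": -0.17,"tz": 0,"ax": 0,"ay": 0,"az": 0},{"tx": 0.36,"ty": -0.26,"tz": 0,"ax": 0,"ay": 0,"az": 0},{"tx": 0.48,"ty": -0.34,"tz": 0,"ax": 0,"ay": 0,"az": 0},{"tx": 0.6,"ty": -0.43,"tz": 0,"ax": 0,"ay": 0,"az": 0},{"tx": 0.72,"ty": -0.51,"tz": 0,"ax": 0,"ay": 0,"az": 0},{"tx": 0.84,"ty": -0.6,"tz": 0,"ax": 0,"ay": 0,"az": 0},{"tx": 0.96,"ty": -0.68,"tz": 0,"ax": 0,"ay": 0,"az": 0}]'

```text
t: 2.82
tool_pos: [420.8, 287.0, 242.3]
eef_rot: [-3.141, 0.0, -1.518]
contact_force: [0.8, -0.1, -0.0]
finger_gap: 85.4
finger_force: 0.0
```

Call:
arm_command --commands '[{"tx": 0.12,"ty": -0.08,"tz": 0,"ax": 0,"ay": 0,"az": 0},{"tx": 0.24,"ty": -0.17,"tz": 0,"ax": 0,"ay": 0,"az": 0},{"tx": 0.36,"ty": -0.26,"tz": 0,"ax": 0,"ay": 0,"az": 0},{"tx": 0.48,"ty": -0.34,"tz": 0,"ax": 0,"ay": 0,"az": 0},{"tx": 0.6,"ty": -0.43,"tz": 0,"ax": 0,"ay": 0,"az": 0},{"tx": 0.72,"ty": -0.51,"tz": 0,"ax": 0,"ay": 0,"az": 0},{"tx": 0.84,"ty": -0.6,"tz": 0,"ax": 0,"ay": 0,"az": 0},{"tx": 0.96,"ty": -0.68,"tz": 0,"ax": 0,"ay": 0,"az": 0}]'

```text
t: 3.48
tool_pos: [479.2, 213.2, 242.3]
eef_rot: [-3.142, 0.0, -1.518]
contact_force: [-0.1, -0.0, 0.3]
finger_gap: 85.6
finger_force: 0.0
```

```bash
python3 - <<'E'
from h import *
c=get_calibration("wrist");im=snapshot("wrist")[:,:,::-1];cv2.imwrite("pics/w1.png",im)
import pickle;pickle.dump(c,open("w1.pkl","wb"));print(c["xyz"],c["orientation"])
cv2.imwrite("pics/w1b.png",cv2.resize(im,(768,576)))
E
python3 plan.py 481 215 242 180 0 -86
```

```text
[482.75592187 145.57353315 373.59809483] [ 2.87213805e+00  1.20628102e-04 -3.08847501e+00]
now [480.2 211.9 242.1] [-180.   -0.  -87.] t 3.53 q [ 0.17 -0.13 -0.13  1.56 -0.   -1.46] gap 85.3 F [-0.3 -1.8  0.1] 0.0
shift [-0.038 -0.012  0.002] turn [-0.    -0.    -0.011]
```

View pics/w1b.png

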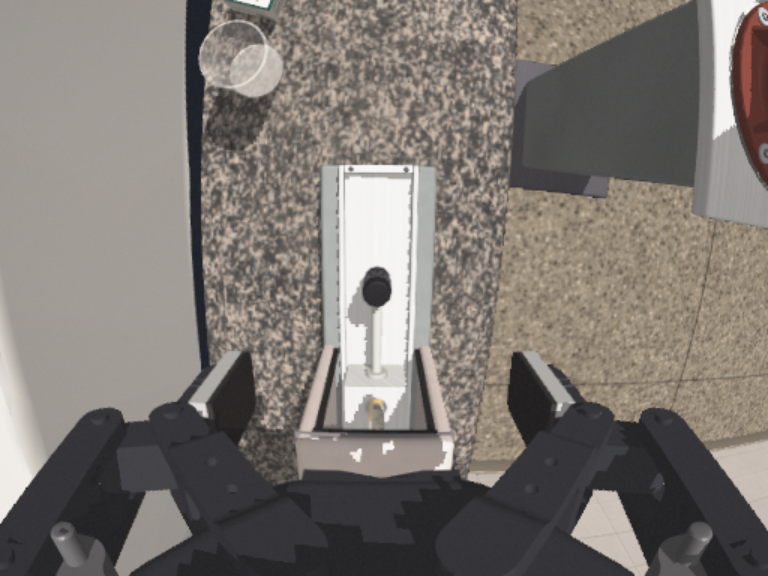

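The wrist view, clear at 1.5x scale, shows:
- The post top disc is at (377,290).
- The bed end is between (322,167) and (434,167).
- The lips run to about (341,347) and (414,347).
- The orange stopper is at (376,408), in the front well.

```bash
python3 - <<'E'
from h import *
import pickle;c=pickle.load(open("w1.pkl","rb"));np.set_printoptions(precision=1,suppress=True)
im=cv2.imread("pics/w1.png");m=((im.max(2)<60)*255).astype(np.uint8)[170:212,230:275]
n,l,s,ce=cv2.connectedComponentsWithStats(m);print([(s[i],ce[i]+[230,170]) for i in range(1,n) if s[i][4]>60])
q=lambda u,v,z:plane(c,(u/1.5-.17,v/1.5-.17),z,True)
print("posttop",q(377,290,78),"postbase",q(377,268,34))
for p in((322,167),(434,167),(323,347),(435,340)):print("bed",p,q(*p,22))
print("lips",q(341,170,31),q(415,170,31),q(340,347,31),q(414,347,31))
print("stop",q(377,169,31),"stopper",q(376,403,143))
# post height from scene+wrist
a=(155+241/4-.375,130+222/4-.375);print(tri(ray(C["scene"],(155+241/4-.375,130+226/4-.375)),ray(c,(377/1.5-.17,290/1.5-.17),True)))
print(tri(ray(C["scene"],(155+173/4-.375,130+134/4-.375)),ray(c,(376/1.5-.17,404/1.5-.17),True)))
E
```

```text
[(array([ 12,  14,  18,  20, 273], dtype=int32), array([250.5, 193.9]))]
posttop [481.1 230.9  78. ] postbase [481.8 225.8  34. ]
bed (322, 167) [529.  149.3  22. ]
bed (434, 167) [441.4 144.8  22. ]
bed (323, 347) [524.7 300.7  22. ]
bed (435, 340) [429. 289.  22.]
lips [513.1 151.1  31. ] [456.9 148.1  31. ] [509.3 295.8  31. ] [447.5 292.4  31. ]
stop [485.8 149.1  31. ] stopper [478.6 282.  143. ]
(array([481.1, 230.7,  78.8]), np.float64(0.014967202231980708))
(array([471.3, 295.8, 138.2]), np.float64(11.308784391640483))
```

The post top measures (481,231,79), which agrees with the text, and the warmer yaw is about 3°. Next I'll descend over the post.

Call:
arm_command --commands '[{"tx": -0.03,"ty": 0,"tz": 0.1,"ax": 0,"ay": 0,"az": 0},{"tx": -0.06,"ty": 0,"tz": 0.2,"ax": 0,"ay": 0,"az": 0},{"tx": -0.09,"ty": 0,"tz": 0.3,"ax": 0,"ay": 0,"az": 0},{"tx": -0.12,"ty": 0,"tz": 0.45,"ax": 0,"ay": 0,"az": 0},{"tx": -0.15,"ty": -0.01,"tz": 0.6,"ax": 0,"ay": 0,"az": 0},{"tx": -0.18,"ty": -0.01,"tz": 0.75,"ax": 0,"ay": 0,"az": 0},{"tx": -0.2,"ty": -0.02,"tz": 0.9,"ax": 0,"ay": 0,"az": 0},{"tx": -0.21,"ty": -0.02,"tz": 1,"ax": 0,"ay": 0,"az": 0}]'

```text
t: 4.2
tool_pos: [478.4, 231.4, 160.1]
eef_rot: [3.14, -0.0, -1.517]
contact_force: [-0.1, 1.3, -0.9]
finger_gap: 85.3
finger_force: 0.0
```

```bash
python3 plan.py 481.5 229 56 180 0 -87
```

```text
now [478.4 231.4 160.1] [179.9  -0.  -86.9] t 4.2 q [ 0.2  -0.1  -0.26  1.42  0.   -1.42] gap 85.3 F [-0.1  1.3 -0.9] 0.0
shift [ 0.031 -0.039  1.301] turn [ 0.001 -0.     0.001]
```

Call:
arm_command --commands '[{"tx": 0.01,"ty": -0.02,"tz": 0.1,"ax": 0,"ay": 0,"az": 0},{"tx": 0.03,"ty": -0.03,"tz": 0.2,"ax": 0,"ay": 0,"az": 0},{"tx": 0.03,"ty": -0.03,"tz": 0.3,"ax": 0,"ay": 0,"az": 0},{"tx": 0.03,"ty": -0.03,"tz": 0.4,"ax": 0,"ay": 0,"az": 0},{"tx": 0.03,"ty": -0.03,"tz": 0.5,"ax": 0,"ay": 0,"az": 0},{"tx": 0.03,"ty": -0.03,"tz": 0.6,"ax": 0,"ay": 0,"az": 0},{"tx": 0.03,"ty": -0.03,"tz": 0.7,"ax": 0,"ay": 0,"az": 0},{"tx": 0.03,"ty": -0.03,"tz": 0.8,"ax": 0,"ay": 0,"az": 0}]'

```text
t: 4.87
tool_pos: [481.7, 228.8, 97.6]
eef_rot: [-3.141, 0.0, -1.518]
contact_force: [-0.5, -0.0, -0.6]
finger_gap: 85.2
finger_force: 0.0
```

Call:
arm_command --commands '[{"tx": 0,"ty": 0,"tz": 0.12,"ax": 0,"ay": 0,"az": 0},{"tx": 0,"ty": 0,"tz": 0.24,"ax": 0,"ay": 0,"az": 0},{"tx": 0,"ty": 0,"tz": 0.36,"ax": 0,"ay": 0,"az": 0},{"tx": 0,"ty": 0,"tz": 0.44,"ax": 0,"ay": 0,"az": 0},{"tx": 0,"ty": 0,"tz": 0.5,"ax": 0,"ay": 0,"az": 0},{"tx": 0,"ty": 0,"tz": 0.5,"ax": 0,"ay": 0,"az": 0},{"tx": 0,"ty": 0,"tz": 0.5,"ax": 0,"ay": 0,"az": 0},{"tx": 0,"ty": 0,"tz": 0.5,"ax": 0,"ay": 0,"az": 0}]'

```text
t: 5.53
tool_pos: [482.0, 228.9, 58.8]
eef_rot: [-3.141, 0.0, -1.518]
contact_force: [1.0, -0.3, 0.3]
finger_gap: 85.6
finger_force: 0.0
```

```bash
python3 plan.py 481.5 229 56 180 0 -87; python3 - <<'E'
from h import *
im=snapshot("wrist")[:,:,::-1];cv2.imwrite("pics/w2.png",im[150:384])
E
```

```text
now [482.  228.9  58.8] [-180.    0.  -87.] t 5.53 q [ 0.2  -0.05 -0.39  1.23  0.   -1.43] gap 85.6 F [ 1.  -0.3  0.3] 0.0
shift [-0.002  0.006  0.035] turn [-0.001  0.     0.001]
```

View pics/w2.png

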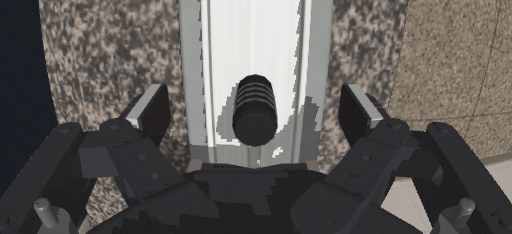

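The post is centred between the pads, at crop (255,110) with pads at about 150 and 362. I'll close on it.

Call:
arm_command --commands '[{"tx": 0,"ty": 0,"tz": 0.03,"ax": 0,"ay": 0,"az": 0},{"tx": 0,"ty": 0,"tz": 0.03,"ax": 0,"ay": 0,"az": 0},{"tx": 0,"ty": 0,"tz": 0.03,"ax": 0,"ay": 0,"az": 0},{"tx": 0,"ty": 0,"tz": 0.03,"ax": 0,"ay": 0,"az": 0},{"tx": 0,"ty": 0,"tz": 0.03,"ax": 0,"ay": 0,"az": 0},{"tx": 0,"ty": 0,"tz": 0.03,"ax": 0,"ay": 0,"az": 0},{"tx": 0,"ty": 0,"tz": 0.03,"ax": 0,"ay": 0,"az": 0},{"tx": 0,"ty": 0,"tz": 0.03,"ax": 0,"ay": 0,"az": 0}]' --fingers -1 --newtons 30

```text
t: 6.25
tool_pos: [481.8, 228.8, 56.1]
eef_rot: [-3.141, 0.0, -1.518]
contact_force: [-0.7, -0.5, 1.7]
finger_gap: 20.0
finger_force: 29.4
```

```bash
python3 plan.py 489.7 73 56 180 0 -87
```

```text
now [481.8 228.8  56.1] [-180.    0.  -87.] t 6.25 q [ 0.2  -0.05 -0.4   1.22  0.   -1.43] gap 20.0 F [-0.7 -0.5  1.7] 29.4
shift [1.95e+00 5.00e-03 1.00e-03] turn [-0.     0.     0.001]
```

Call:
arm_command --commands '[{"tx": 0.05,"ty": 0,"tz": 0,"ax": 0,"ay": 0,"az": 0},{"tx": 0.15,"ty": 0,"tz": 0,"ax": 0,"ay": 0,"az": 0},{"tx": 0.27,"ty": 0,"tz": 0,"ax": 0,"ay": 0,"az": 0},{"tx": 0.4,"ty": 0,"tz": 0,"ax": 0,"ay": 0,"az": 0},{"tx": 0.53,"ty": 0,"tz": 0,"ax": 0,"ay": 0,"az": 0},{"tx": 0.65,"ty": 0,"tz": 0,"ax": 0,"ay": 0,"az": 0},{"tx": 0.75,"ty": 0,"tz": 0,"ax": 0,"ay": 0,"az": 0},{"tx": 0.8,"ty": 0,"tz": 0,"ax": 0,"ay": 0,"az": 0}]'

```text
t: 6.92
tool_pos: [485.2, 163.6, 56.0]
eef_rot: [-3.141, 0.0, -1.519]
contact_force: [-0.7, 4.5, 1.6]
finger_gap: 19.8
finger_force: 29.5
```

```bash
python3 plan.py 489.7 73 56 180 0 -87
```

```text
now [485.2 163.6  56. ] [-180.    0.  -87.] t 6.92 q [ 0.07 -0.11 -0.46  1.22  0.   -1.55] gap 19.8 F [-0.7  4.5  1.6] 29.5
shift [ 1.134  0.003 -0.   ] turn [-0.  0. -0.]
```

The force is low and it's sliding well, so I'll continue and then ease into the stop.

Call:
arm_command --commands '[{"tx": 0.05,"ty": 0,"tz": 0,"ax": 0,"ay": 0,"az": 0},{"tx": 0.15,"ty": 0,"tz": 0,"ax": 0,"ay": 0,"az": 0},{"tx": 0.28,"ty": 0,"tz": 0,"ax": 0,"ay": 0,"az": 0},{"tx": 0.43,"ty": 0,"tz": 0,"ax": 0,"ay": 0,"az": 0},{"tx": 0.58,"ty": 0,"tz": 0,"ax": 0,"ay": 0,"az": 0},{"tx": 0.72,"ty": 0,"tz": 0,"ax": 0,"ay": 0,"az": 0},{"tx": 0.84,"ty": 0,"tz": 0,"ax": 0,"ay": 0,"az": 0},{"tx": 0.9,"ty": 0,"tz": 0,"ax": 0,"ay": 0,"az": 0}]'

```text
t: 7.58
tool_pos: [488.9, 91.6, 55.9]
eef_rot: [3.142, -0.0, -1.519]
contact_force: [-0.2, 4.1, 2.0]
finger_gap: 19.8
finger_force: 29.5
```

Call:
arm_command --commands '[{"tx": 0.03,"ty": 0,"tz": 0,"ax": 0,"ay": 0,"az": 0},{"tx": 0.05,"ty": 0,"tz": 0,"ax": 0,"ay": 0,"az": 0},{"tx": 0.08,"ty": 0,"tz": 0,"ax": 0,"ay": 0,"az": 0},{"tx": 0.1,"ty": 0,"tz": 0,"ax": 0,"ay": 0,"az": 0},{"tx": 0.12,"ty": 0,"tz": 0,"ax": 0,"ay": 0,"az": 0},{"tx": 0.14,"ty": 0,"tz": 0,"ax": 0,"ay": 0,"az": 0},{"tx": 0.15,"ty": 0,"tz": 0,"ax": 0,"ay": 0,"az": 0},{"tx": 0.15,"ty": 0,"tz": 0,"ax": 0,"ay": 0,"az": 0}]'

```text
t: 8.25
tool_pos: [489.5, 80.9, 55.9]
eef_rot: [3.142, -0.0, -1.518]
contact_force: [-0.5, 3.7, 3.3]
finger_gap: 20.1
finger_force: 29.5
```

```bash
python3 plan.py 489.7 73 56 180 0 -87
```

```text
now [489.5  80.9  55.9] [180.  -0. -87.] t 8.25 q [-0.1  -0.16 -0.51  1.23 -0.   -1.72] gap 20.1 F [-0.5  3.7  3.3] 29.5
shift [ 0.099  0.003 -0.001] turn [ 0.    -0.     0.001]
```

Call:
arm_command --commands '[{"tx": 0.01,"ty": 0,"tz": 0,"ax": 0,"ay": 0,"az": 0},{"tx": 0.02,"ty": 0,"tz": 0,"ax": 0,"ay": 0,"az": 0},{"tx": 0.03,"ty": 0,"tz": 0,"ax": 0,"ay": 0,"az": 0},{"tx": 0.04,"ty": 0,"tz": 0,"ax": 0,"ay": 0,"az": 0},{"tx": 0.05,"ty": 0,"tz": 0,"ax": 0,"ay": 0,"az": 0},{"tx": 0.06,"ty": 0,"tz": 0,"ax": 0,"ay": 0,"az": 0},{"tx": 0.07,"ty": 0,"tz": 0,"ax": 0,"ay": 0,"az": 0},{"tx": 0.08,"ty": 0,"tz": 0,"ax": 0,"ay": 0,"az": 0}]'

```text
t: 8.92
tool_pos: [489.8, 74.6, 55.9]
eef_rot: [3.142, 0.0, -1.518]
contact_force: [-1.1, 4.9, 2.0]
finger_gap: 20.7
finger_force: 29.5
```

Call:
arm_command --commands '[{"tx": 0.01,"ty": 0,"tz": 0,"ax": 0,"ay": 0,"az": 0},{"tx": 0.02,"ty": 0,"tz": 0,"ax": 0,"ay": 0,"az": 0},{"tx": 0.03,"ty": 0,"tz": 0,"ax": 0,"ay": 0,"az": 0},{"tx": 0.03,"ty": 0,"tz": 0,"ax": 0,"ay": 0,"az": 0},{"tx": 0.04,"ty": 0,"tz": 0,"ax": 0,"ay": 0,"az": 0},{"tx": 0.04,"ty": 0,"tz": 0,"ax": 0,"ay": 0,"az": 0},{"tx": 0.05,"ty": 0,"tz": 0,"ax": 0,"ay": 0,"az": 0},{"tx": 0.05,"ty": 0,"tz": 0,"ax": 0,"ay": 0,"az": 0}]'

```text
t: 9.58
tool_pos: [490.1, 70.6, 55.9]
eef_rot: [3.142, 0.0, -1.518]
contact_force: [-0.7, 4.7, 2.6]
finger_gap: 20.2
finger_force: 29.5
```

```bash
python3 plan.py 489.7 73 56 180 0 -87
```

```text
now [490.1  70.6  55.9] [180.   0. -87.] t 9.58 q [-0.12 -0.17 -0.51  1.23  0.   -1.75] gap 20.2 F [-0.7  4.7  2.6] 29.5
shift [-0.031  0.003 -0.001] turn [0.    0.    0.001]
```

Call:
arm_command --commands '[{"tx": 0.01,"ty": 0,"tz": 0,"ax": 0,"ay": 0,"az": 0},{"tx": 0.02,"ty": 0,"tz": 0,"ax": 0,"ay": 0,"az": 0},{"tx": 0.03,"ty": 0,"tz": 0,"ax": 0,"ay": 0,"az": 0},{"tx": 0.03,"ty": 0,"tz": 0,"ax": 0,"ay": 0,"az": 0},{"tx": 0.04,"ty": 0,"tz": 0,"ax": 0,"ay": 0,"az": 0},{"tx": 0.04,"ty": 0,"tz": 0,"ax": 0,"ay": 0,"az": 0},{"tx": 0.05,"ty": 0,"tz": 0,"ax": 0,"ay": 0,"az": 0},{"tx": 0.05,"ty": 0,"tz": 0,"ax": 0,"ay": 0,"az": 0}]'

```text
t: 10.25
tool_pos: [490.2, 66.6, 55.9]
eef_rot: [3.142, 0.0, -1.518]
contact_force: [-0.7, 4.3, 2.3]
finger_gap: 19.6
finger_force: 29.5
```

```bash
python3 plan.py 489.7 73 56 180 0 -87;  python3 - <<'E'
from h import *
im=snapshot("scene")[:,:,::-1];cv2.imwrite("pics/s3.png",cv2.resize(im[130:280,155:355],(800,600),interpolation=cv2.INTER_CUBIC))
E
```

```text
now [490.2  66.6  55.9] [180.    0.  -86.9] t 10.25 q [-0.13 -0.17 -0.51  1.23  0.   -1.75] gap 19.6 F [-0.7  4.3  2.3] 29.5
shift [-0.08   0.003 -0.002] turn [0.    0.    0.001]
```

Call:
arm_command --commands '[{"tx": 0.01,"ty": 0,"tz": 0,"ax": 0,"ay": 0,"az": 0},{"tx": 0.02,"ty": 0,"tz": 0,"ax": 0,"ay": 0,"az": 0},{"tx": 0.03,"ty": 0,"tz": 0,"ax": 0,"ay": 0,"az": 0},{"tx": 0.03,"ty": 0,"tz": 0,"ax": 0,"ay": 0,"az": 0},{"tx": 0.04,"ty": 0,"tz": 0,"ax": 0,"ay": 0,"az": 0},{"tx": 0.04,"ty": 0,"tz": 0,"ax": 0,"ay": 0,"az": 0},{"tx": 0.05,"ty": 0,"tz": 0,"ax": 0,"ay": 0,"az": 0},{"tx": 0.05,"ty": 0,"tz": 0,"ax": 0,"ay": 0,"az": 0}]'

```text
t: 10.97
tool_pos: [490.0, 66.1, 55.0]
eef_rot: [-3.142, 0.008, -1.515]
contact_force: [1.9, 24.5, -3.0]
finger_gap: 20.2
finger_force: 29.5
```

```bash
python3 plan.py 489.7 73 56 180 0 -87;  python3 - <<'E'
from h import *
im=snapshot("scene")[:,:,::-1];cv2.imwrite("pics/s3.png",im); cv2.imwrite("pics/s3c.png",cv2.resize(im[140:215,165:265],(800,600),interpolation=cv2.INTER_CUBIC))
E
```

```text
now [490.   66.1  55. ] [-180.     0.5  -86.8] t 10.97 q [-0.14 -0.17 -0.51  1.23  0.01 -1.76] gap 20.2 F [ 1.9 24.5 -3. ] 29.5
shift [-0.086 -0.001 -0.012] turn [0.    0.005 0.002]
```

View pics/s3c.png

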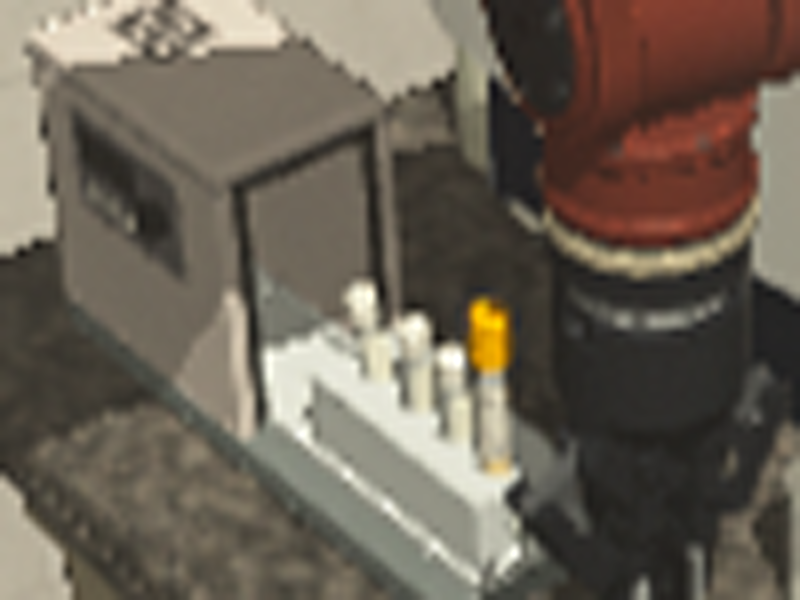

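The block hit the stop (24.5 N). The scene crop shows the tall orange-stoppered tube in the front well at crop (490,335), with three short tubes behind it. I'll unload, release and rise.

Call:
arm_command --commands '[{"tx": -0.02,"ty": 0,"tz": 0,"ax": 0,"ay": 0,"az": 0},{"tx": -0.04,"ty": 0,"tz": 0,"ax": 0,"ay": 0,"az": 0},{"tx": -0.04,"ty": 0,"tz": 0,"ax": 0,"ay": 0,"az": 0},{"tx": -0.04,"ty": 0,"tz": 0,"ax": 0,"ay": 0,"az": 0},{"tx": -0.04,"ty": 0,"tz": 0,"ax": 0,"ay": 0,"az": 0},{"tx": -0.04,"ty": 0,"tz": 0,"ax": 0,"ay": 0,"az": 0},{"tx": -0.04,"ty": 0,"tz": 0,"ax": 0,"ay": 0,"az": 0},{"tx": -0.04,"ty": 0,"tz": 0,"ax": 0,"ay": 0,"az": 0}]'

```text
t: 11.68
tool_pos: [490.1, 66.5, 55.6]
eef_rot: [3.141, 0.002, -1.517]
contact_force: [-0.5, 7.5, 0.7]
finger_gap: 19.9
finger_force: 30.0
```

Call:
arm_command --commands '[{"tx": 0,"ty": 0,"tz": 0,"ax": 0,"ay": 0,"az": 0},{"tx": 0,"ty": 0,"tz": 0,"ax": 0,"ay": 0,"az": 0},{"tx": 0,"ty": 0,"tz": 0,"ax": 0,"ay": 0,"az": 0},{"tx": 0,"ty": 0,"tz": 0,"ax": 0,"ay": 0,"az": 0},{"tx": 0,"ty": 0,"tz": 0,"ax": 0,"ay": 0,"az": 0},{"tx": 0,"ty": 0,"tz": 0,"ax": 0,"ay": 0,"az": 0},{"tx": 0,"ty": 0,"tz": 0,"ax": 0,"ay": 0,"az": 0},{"tx": 0,"ty": 0,"tz": 0,"ax": 0,"ay": 0,"az": 0}]' --fingers 1

```text
t: 12.35
tool_pos: [490.4, 65.8, 55.9]
eef_rot: [-3.142, -0.0, -1.518]
contact_force: [0.5, -0.7, -0.3]
finger_gap: 85.1
finger_force: 0.0
```

Call:
arm_command --commands '[{"tx": 0,"ty": 0,"tz": -0.06,"ax": 0,"ay": 0,"az": 0},{"tx": 0,"ty": 0,"tz": -0.15,"ax": 0,"ay": 0,"az": 0},{"tx": 0,"ty": 0,"tz": -0.3,"ax": 0,"ay": 0,"az": 0},{"tx": 0,"ty": 0,"tz": -0.45,"ax": 0,"ay": 0,"az": 0},{"tx": 0,"ty": 0,"tz": -0.6,"ax": 0,"ay": 0,"az": 0},{"tx": 0,"ty": 0,"tz": -0.75,"ax": 0,"ay": 0,"az": 0},{"tx": 0,"ty": 0,"tz": -0.9,"ax": 0,"ay": 0,"az": 0},{"tx": 0,"ty": 0,"tz": -1,"ax": 0,"ay": 0,"az": 0}]'

```text
t: 13.02
tool_pos: [491.0, 65.8, 138.1]
eef_rot: [-3.14, -0.0, -1.518]
contact_force: [0.1, -0.1, -0.3]
finger_gap: 85.2
finger_force: 0.0
```

Call:
arm_command --commands '[{"tx": 0,"ty": 0,"tz": -0.12,"ax": 0,"ay": 0,"az": 0},{"tx": 0,"ty": 0,"tz": -0.25,"ax": 0,"ay": 0,"az": 0},{"tx": -0.05,"ty": 0,"tz": -0.4,"ax": 0,"ay": 0,"az": 0},{"tx": -0.15,"ty": 0,"tz": -0.55,"ax": 0,"ay": 0,"az": 0},{"tx": -0.3,"ty": 0,"tz": -0.7,"ax": 0,"ay": 0,"az": 0},{"tx": -0.45,"ty": 0,"tz": -0.85,"ax": 0,"ay": 0,"az": 0},{"tx": -0.6,"ty": 0,"tz": -0.95,"ax": 0,"ay": 0,"az": 0},{"tx": -0.7,"ty": 0,"tz": -1,"ax": 0,"ay": 0,"az": 0}]'

```text
t: 13.68
tool_pos: [487.6, 123.3, 217.6]
eef_rot: [-3.14, 0.0, -1.517]
contact_force: [-0.2, 0.4, 0.9]
finger_gap: 85.7
finger_force: 0.0
```

```bash
python3 - <<'E'
from h import *
c=get_calibration("wrist");im=snapshot("wrist")[:,:,::-1];cv2.imwrite("pics/w4.png",im)
import pickle;pickle.dump(c,open("w4.pkl","wb"))
cv2.imwrite("pics/w4b.png",cv2.resize(im,(768,576)))
E
python3 plan.py 485 165.5 200 180 0 -87
```

```text
now [487.6 124.  217.6] [-179.9    0.   -86.9] t 13.73 q [-0.01 -0.2  -0.24  1.53  0.   -1.64] gap 85.7 F [-0.4  1.3  1. ] 0.0
shift [-0.52   0.005  0.221] turn [-0.001  0.     0.001]
```

View pics/w4b.png

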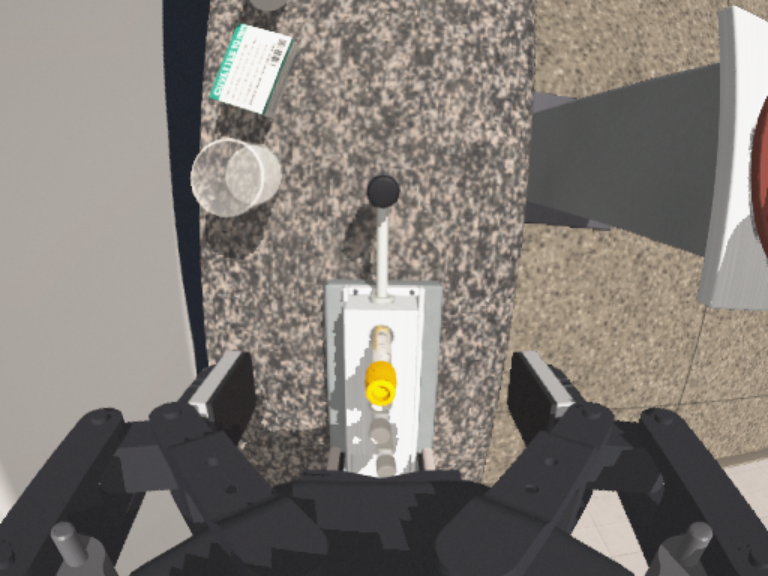

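The wrist view (1.5x) shows the block's front face against the end lip. The stopper top is at (380,391) and the post at (383,190).

```bash
python3 - <<'E'
from h import *
import pickle;c=pickle.load(open("w4.pkl","rb"));np.set_printoptions(precision=1,suppress=True)
q=lambda u,v,z:plane(c,(u/1.5-.17,v/1.5-.17),z,True)
print("stopper",q(380,391,143),"post",q(383,188,78),"blockfront",q(381,301,64),"well",q(381,335,64))
im=cv2.imread("pics/s3.png");hsv=cv2.cvtColor(im,cv2.COLOR_BGR2HSV);m=cv2.inRange(hsv,(15,150,100),(35,255,255))
n,l,s,ce=cv2.connectedComponentsWithStats(m[:,:300]);i=1+s[1:,4].argmax();print(s[i],ce[i])
top=(s[i][0]+s[i][2]/2-.5,s[i][1]+1)
print(tri(ray(C["scene"],top),ray(c,(380/1.5-.17,391/1.5-.17),True)))
E
```

```text
stopper [485.8 170.  143. ] post [489.6  69.7  78. ] blockfront [486.8 145.4  64. ] well [485.5 169.9  64. ]
[223 177   6   9  45] [225.7 181.3]
(array([485.7, 167.7, 147.9]), np.float64(0.4152050440648597))
```

Call:
arm_command --commands '[{"tx": -0.06,"ty": 0,"tz": 0,"ax": 0,"ay": 0,"az": 0},{"tx": -0.15,"ty": 0,"tz": 0,"ax": 0,"ay": 0,"az": 0},{"tx": -0.25,"ty": 0,"tz": 0.05,"ax": 0,"ay": 0,"az": 0},{"tx": -0.35,"ty": 0,"tz": 0.1,"ax": 0,"ay": 0,"az": 0},{"tx": -0.45,"ty": 0,"tz": 0.2,"ax": 0,"ay": 0,"az": 0},{"tx": -0.51,"ty": 0,"tz": 0.3,"ax": 0,"ay": 0,"az": 0},{"tx": -0.53,"ty": 0,"tz": 0.4,"ax": 0,"ay": 0,"az": 0},{"tx": -0.53,"ty": 0,"tz": 0.45,"ax": 0,"ay": 0,"az": 0}]'

```text
t: 14.4
tool_pos: [484.3, 164.5, 177.9]
eef_rot: [3.139, -0.0, -1.517]
contact_force: [0.1, -0.0, -0.9]
finger_gap: 85.6
finger_force: 0.0
```

Call:
arm_command --commands '[{"tx": 0,"ty": 0,"tz": 0.08,"ax": 0,"ay": 0,"az": 0},{"tx": 0,"ty": 0,"tz": 0.18,"ax": 0,"ay": 0,"az": 0},{"tx": 0,"ty": 0,"tz": 0.3,"ax": 0,"ay": 0,"az": 0},{"tx": 0,"ty": 0,"tz": 0.42,"ax": 0,"ay": 0,"az": 0},{"tx": 0,"ty": 0,"tz": 0.54,"ax": 0,"ay": 0,"az": 0},{"tx": 0,"ty": 0,"tz": 0.65,"ax": 0,"ay": 0,"az": 0},{"tx": 0,"ty": 0,"tz": 0.72,"ax": 0,"ay": 0,"az": 0},{"tx": 0,"ty": 0,"tz": 0.74,"ax": 0,"ay": 0,"az": 0}]'

```text
t: 15.07
tool_pos: [484.5, 164.0, 119.3]
eef_rot: [3.14, 0.0, -1.518]
contact_force: [0.1, 0.0, -0.2]
finger_gap: 85.4
finger_force: 0.0
```

```bash
python3 - <<'E'
from h import *
im=snapshot("wrist")[:,:,::-1];cv2.imwrite("pics/w5.png",im[170:384])
E
python3 plan.py 485.3 166.5 122 180 0 -87
```

```text
now [484.6 164.  119.7] [179.9   0.  -87. ] t 15.12 q [ 0.07 -0.15 -0.38  1.35  0.   -1.55] gap 85.6 F [ 0.3  0.3 -0.4] 0.0
shift [-0.03  -0.01  -0.029] turn [0.001 0.    0.001]
```

View pics/w5.png

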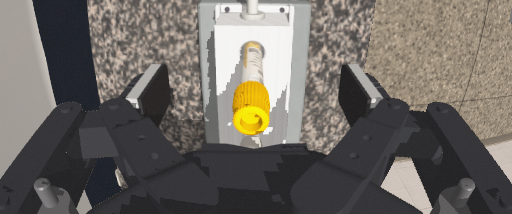

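The stopper is between the pads, at crop (251,118). I'll correct by 2 mm and grip.

Call:
arm_command --commands '[{"tx": -0.03,"ty": -0.01,"tz": -0.03,"ax": 0,"ay": 0,"az": 0},{"tx": -0.03,"ty": -0.01,"tz": -0.03,"ax": 0,"ay": 0,"az": 0},{"tx": -0.03,"ty": -0.01,"tz": -0.03,"ax": 0,"ay": 0,"az": 0},{"tx": -0.03,"ty": -0.01,"tz": -0.03,"ax": 0,"ay": 0,"az": 0},{"tx": -0.03,"ty": -0.01,"tz": -0.03,"ax": 0,"ay": 0,"az": 0},{"tx": -0.03,"ty": -0.01,"tz": -0.03,"ax": 0,"ay": 0,"az": 0},{"tx": -0.03,"ty": -0.01,"tz": -0.03,"ax": 0,"ay": 0,"az": 0},{"tx": -0.03,"ty": -0.01,"tz": -0.03,"ax": 0,"ay": 0,"az": 0}]' --fingers -1 --newtons 30

```text
t: 15.78
tool_pos: [485.9, 166.5, 123.4]
eef_rot: [-3.141, 0.0, -1.518]
contact_force: [0.1, 0.8, 2.7]
finger_gap: 16.3
finger_force: 29.2
```

```bash
python3 plan.py 485.3 166.5 222 180 0 -87
```

```text
now [485.9 166.5 123.4] [-180.    0.  -87.] t 15.78 q [ 0.08 -0.15 -0.37  1.35  0.   -1.55] gap 16.3 F [0.1 0.8 2.7] 29.2
shift [-0.     0.007 -1.233] turn [-0.     0.     0.001]
```

Gripped. I'll lift out and travel towards the camera, stopping short of it to measure.

Call:
arm_command --commands '[{"tx": 0,"ty": 0,"tz": -0.04,"ax": 0,"ay": 0,"az": 0},{"tx": 0,"ty": 0,"tz": -0.12,"ax": 0,"ay": 0,"az": 0},{"tx": 0,"ty": 0,"tz": -0.24,"ax": 0,"ay": 0,"az": 0},{"tx": 0,"ty": 0,"tz": -0.38,"ax": 0,"ay": 0,"az": 0},{"tx": 0,"ty": 0,"tz": -0.54,"ax": 0,"ay": 0,"az": 0},{"tx": 0,"ty": 0,"tz": -0.7,"ax": 0,"ay": 0,"az": 0},{"tx": 0,"ty": 0,"tz": -0.85,"ax": 0,"ay": 0,"az": 0},{"tx": 0,"ty": 0,"tz": -1,"ax": 0,"ay": 0,"az": 0}]'

```text
t: 16.45
tool_pos: [486.0, 166.5, 204.9]
eef_rot: [-3.141, 0.0, -1.518]
contact_force: [-0.3, 0.7, 0.3]
finger_gap: 16.6
finger_force: 29.2
```

Call:
arm_command --commands '[{"tx": 0,"ty": 0,"tz": -0.1,"ax": 0,"ay": 0,"az": 0},{"tx": 0,"ty": 0,"tz": -0.2,"ax": 0,"ay": 0,"az": 0},{"tx": 0,"ty": 0,"tz": -0.26,"ax": 0,"ay": 0,"az": 0},{"tx": 0,"ty": 0,"tz": -0.28,"ax": 0,"ay": 0,"az": 0},{"tx": 0.05,"ty": 0,"tz": -0.28,"ax": 0,"ay": 0,"az": 0},{"tx": 0.15,"ty": 0,"tz": -0.28,"ax": 0,"ay": 0,"az": 0},{"tx": 0.28,"ty": 0.02,"tz": -0.28,"ax": 0,"ay": 0,"az": 0},{"tx": 0.42,"ty": 0.04,"tz": -0.28,"ax": 0,"ay": 0,"az": 0}]'

```text
t: 17.12
tool_pos: [484.0, 131.8, 224.9]
eef_rot: [3.141, -0.0, -1.517]
contact_force: [-0.5, 0.6, -0.2]
finger_gap: 16.3
finger_force: 29.2
```

Call:
arm_command --commands '[{"tx": 0.13,"ty": 0.01,"tz": 0,"ax": 0,"ay": 0,"az": 0},{"tx": 0.26,"ty": 0.02,"tz": 0,"ax": 0,"ay": 0,"az": 0},{"tx": 0.39,"ty": 0.03,"tz": 0,"ax": 0,"ay": 0,"az": 0},{"tx": 0.52,"ty": 0.04,"tz": 0,"ax": 0,"ay": 0,"az": 0},{"tx": 0.65,"ty": 0.05,"tz": 0,"ax": 0,"ay": 0,"az": 0},{"tx": 0.77,"ty": 0.06,"tz": 0,"ax": 0,"ay": 0,"az": 0},{"tx": 0.89,"ty": 0.07,"tz": 0,"ax": 0,"ay": 0,"az": 0},{"tx": 1,"ty": 0.08,"tz": 0,"ax": 0,"ay": 0,"az": 0}]'

```text
t: 17.78
tool_pos: [482.2, 51.6, 225.5]
eef_rot: [-3.142, 0.0, -1.518]
contact_force: [-0.0, -0.0, -0.7]
finger_gap: 16.0
finger_force: 29.2
```

Call:
arm_command --commands '[{"tx": 0.13,"ty": 0.01,"tz": 0,"ax": 0,"ay": 0,"az": 0},{"tx": 0.26,"ty": 0.02,"tz": 0,"ax": 0,"ay": 0,"az": 0},{"tx": 0.39,"ty": 0.03,"tz": 0,"ax": 0,"ay": 0,"az": 0},{"tx": 0.52,"ty": 0.04,"tz": 0,"ax": 0,"ay": 0,"az": 0},{"tx": 0.65,"ty": 0.05,"tz": 0,"ax": 0,"ay": 0,"az": 0},{"tx": 0.77,"ty": 0.06,"tz": 0,"ax": 0,"ay": 0,"az": 0},{"tx": 0.89,"ty": 0.07,"tz": 0,"ax": 0,"ay": 0,"az": 0},{"tx": 1,"ty": 0.08,"tz": 0,"ax": 0,"ay": 0,"az": 0}]'

```text
t: 18.45
tool_pos: [480.0, -28.7, 225.5]
eef_rot: [-3.142, 0.0, -1.518]
contact_force: [0.5, -1.0, -0.2]
finger_gap: 16.4
finger_force: 29.2
```

```bash
python3 - <<'E'
from h import *
c=get_calibration("wrist");im=snapshot("wrist")[:,:,::-1];cv2.imwrite("pics/w6.png",im)
import pickle;pickle.dump(c,open("w6.pkl","wb"))
cv2.imwrite("pics/w6b.png",cv2.resize(im,(768,576)))
E
python3 plan.py 472 -100 225 180 0 -87
```

```text
now [480.1 -29.8 225.4] [180.  -0. -87.] t 18.5 q [-0.33 -0.26 -0.28  1.55 -0.   -1.96] gap 16.3 F [ 0.8 -1.6 -0.6] 29.2
shift [0.871 0.147 0.006] turn [ 0. -0. -0.]
```

View pics/w6b.png

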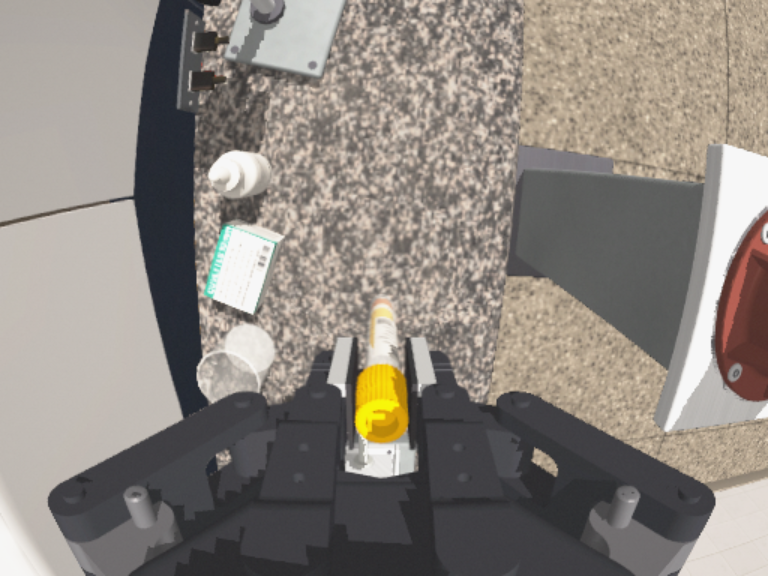

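The tube is held. The camera plate is at the top left, with corners at (320,76) and (228,60) and its near edge running towards (345,0). I've now viewed 11 pictures, one over the limit of 10, so the rest will be done numerically.

```bash
python3 - <<'E'
from h import *
import pickle;c=pickle.load(open("w6.pkl","rb"));np.set_printoptions(precision=1,suppress=True)
q=lambda u,v,z:plane(c,(u/1.5-.17,v/1.5-.17),z,True)
a,b,e=q(320,76,11),q(228,60,11),q(346,2,11)
print(a,b,e,np.linalg.norm(a-b),"yaw",np.degrees(np.arctan2(*(b-a)[1::-1])),np.degrees(np.arctan2(-(a-e)[0],(a-e)[1])))
for y in(-8,-10,-12,-14):
    y=np.radians(y);M=np.array([[np.cos(y),-np.sin(y)],[np.sin(y),np.cos(y)]])
    print(a[:2]-M@[-42,48],b[:2]-M@[42,48])
# scene plate mask (grey-blue quad), min-area quad on plane z=11
for n,(x0,y0,x1,y1) in{"scene":(295,240,350,285),"side":(290,265,345,305)}.items():
    im=cv2.imread(f"pics/{n}0.png");hsv=cv2.cvtColor(im,cv2.COLOR_BGR2HSV)[y0:y1,x0:x1].astype(int)
    cc=hsv[-15,15];m=((abs(hsv[...,2]-cc[2])<30)&(abs(hsv[...,0]-cc[0])<15)&(abs(hsv[...,1]-cc[1])<30)).astype(np.uint8)
    m=cv2.morphologyEx(m,cv2.MORPH_OPEN,np.ones((3,3)));l=cv2.connectedComponentsWithStats(m);i=1+l[2][1:,4].argmax()
    ct=max(cv2.findContours((l[1]==i).astype(np.uint8),0,1)[0],key=len)[:,0]+[x0,y0]
    w=np.array([plane(C[n],p,11)[:2] for p in ct],np.float32);print(n,cc,cv2.minAreaRect(w))
E
```

```text
[ 534.2 -164.5   11. ] [ 610.  -179.7   11. ] [ 517.9 -227.2   11. ] 77.25872605763043 yaw -11.367406344447062 -14.546028891238448
[ 569.1 -217.8] [ 561.7 -221.4]
[ 567.2 -219. ] [ 560.3 -219.7]
[ 565.3 -220.1] [ 558.9 -217.9]
[ 563.4 -221.2] [ 557.6 -216.1]
scene [18 54 61] ((600.360107421875, -146.53836059570312), (56.884666442871094, 76.22518157958984), 51.77011489868164)
side [ 75   9 110] ((562.3316040039062, -226.0191192626953), (97.96116638183594, 79.78873443603516), 74.9891586303711)
```

Call:
arm_command --commands '[{"tx": 0.1,"ty": 0.02,"tz": 0,"ax": 0,"ay": 0,"az": 0.02},{"tx": 0.22,"ty": 0.04,"tz": 0,"ax": 0,"ay": 0,"az": 0.04},{"tx": 0.34,"ty": 0.06,"tz": 0,"ax": 0,"ay": 0,"az": 0.07},{"tx": 0.46,"ty": 0.08,"tz": 0,"ax": 0,"ay": 0,"az": 0.1},{"tx": 0.58,"ty": 0.1,"tz": 0,"ax": 0,"ay": 0,"az": 0.12},{"tx": 0.7,"ty": 0.12,"tz": 0,"ax": 0,"ay": 0,"az": 0.14},{"tx": 0.8,"ty": 0.14,"tz": 0,"ax": 0,"ay": 0,"az": 0.16},{"tx": 0.87,"ty": 0.15,"tz": 0,"ax": 0,"ay": 0,"az": 0.17}]'

```text
t: 19.17
tool_pos: [471.6, -98.8, 225.5]
eef_rot: [3.142, -0.0, -1.788]
contact_force: [-0.3, -0.5, -0.2]
finger_gap: 15.9
finger_force: 29.2
```

```bash
python3 - <<'E'
from h import *
np.set_printoptions(precision=1,suppress=True)
c=get_calibration("wrist");im=snapshot("wrist")[:,:,::-1];cv2.imwrite("pics/w7.png",im)
# learn plate colour from w6 (known plate pixel), find it here
ref=cv2.imread("pics/w6.png");p=cv2.cvtColor(ref,cv2.COLOR_BGR2LAB)[40:46,180:210].reshape(-1,3).mean(0);print("plate lab",p)
lab=cv2.GaussianBlur(cv2.cvtColor(im,cv2.COLOR_BGR2LAB),(5,5),0).astype(float)
m=((np.abs(lab-p)<[22,6,6]).all(2)*255).astype(np.uint8);m[230:]=0
m=cv2.morphologyEx(m,cv2.MORPH_OPEN,np.ones((5,5)))
n,l,s,ce=cv2.connectedComponentsWithStats(m)
for i in range(1,n):
    if s[i][4]<300: continue
    ct=max(cv2.findContours((l==i).astype(np.uint8),0,1)[0],key=len)[:,0]
    w=np.array([plane(c,q,11,True)[:2] for q in ct],np.float32);print(s[i],cv2.minAreaRect(w))
    ap=cv2.approxPolyDP(ct,6,True)[:,0];print([(tuple(q),plane(c,q,11,True)[:2]) for q in ap])
E
python3 plan.py 477.6 -175.8 193.6 180 0 -102.5
```

```text
plate lab [196.5 126.9 129. ]
[    0     0    91   230 16046] ((763.5038452148438, -247.86309814453125), (382.2408752441406, 204.26499938964844), 72.08536529541016)
[((np.int32(0), np.int32(0)), array([ 801.9, -461.1])), ((np.int32(0), np.int32(229)), array([919.5, -97.4])), ((np.int32(90), np.int32(229)), array([716.3, -65.4])), ((np.int32(67), np.int32(112)), array([ 696.1, -229.1])), ((np.int32(49), np.int32(106)), array([ 724.8, -247.4])), ((np.int32(49), np.int32(58)), array([ 709.7, -313.1])), ((np.int32(70), np.int32(47)), array([ 671.6, -313.5])), ((np.int32(76), np.int32(0)), array([ 652.4, -378.4]))]
[ 134   51   56   76 1938] ((557.3999633789062, -218.50601196289062), (100.61123657226562, 58.40961837768555), 88.37755584716797)
[((np.int32(134), np.int32(55)), array([ 582.8, -267.8])), ((np.int32(136), np.int32(77)), array([ 586. , -239.8])), ((np.int32(155), np.int32(86)), array([ 564.8, -221.6])), ((np.int32(146), np.int32(126)), array([ 587.8, -177.8])), ((np.int32(180), np.int32(125)), array([ 545.8, -167.9])), ((np.int32(189), np.int32(103)), array([ 529. , -190.4])), ((np.int32(150), np.int32(66)), array([ 565.5, -247.5])), ((np.int32(151), np.int32(54)), array([ 561.2, -261.7]))]
now [471.6 -99.3 225.4] [ 180.    -0.  -102.5] t 19.22 q [-0.48 -0.26 -0.28  1.55 -0.   -1.83] gap 16.2 F [ 0.1 -0.6 -0.5] 29.2
shift [ 0.917 -0.279  0.398] turn [ 0. -0.  0.]
```

All three plate measurements agree, giving a camera centre near (563.5,-220.5) and yaw near -12°. I'll go to the view point with a 30° lean.

Call:
arm_command --commands '[{"tx": 0.08,"ty": -0.02,"tz": 0.03,"ax": 0,"ay": 0.02,"az": 0},{"tx": 0.2,"ty": -0.05,"tz": 0.08,"ax": 0,"ay": 0.06,"az": 0},{"tx": 0.33,"ty": -0.1,"tz": 0.14,"ax": 0,"ay": 0.11,"az": 0},{"tx": 0.46,"ty": -0.14,"tz": 0.2,"ax": 0,"ay": 0.16,"az": 0},{"tx": 0.6,"ty": -0.18,"tz": 0.26,"ax": 0,"ay": 0.21,"az": 0},{"tx": 0.73,"ty": -0.22,"tz": 0.32,"ax": 0,"ay": 0.26,"az": 0},{"tx": 0.84,"ty": -0.26,"tz": 0.36,"ax": 0,"ay": 0.3,"az": 0},{"tx": 0.92,"ty": -0.28,"tz": 0.4,"ax": 0,"ay": 0.33,"az": 0}]'

```text
t: 19.88
tool_pos: [478.2, -174.5, 193.1]
eef_rot: [3.141, -0.521, -1.784]
contact_force: [-0.8, -0.0, 0.7]
finger_gap: 16.3
finger_force: 29.2
```

Call:
arm_command --commands '[{"tx": 0,"ty": 0,"tz": 0,"ax": 0,"ay": 0,"az": 0},{"tx": 0,"ty": 0,"tz": 0,"ax": 0,"ay": 0,"az": 0},{"tx": 0,"ty": 0,"tz": 0,"ax": 0,"ay": 0,"az": 0},{"tx": 0,"ty": 0,"tz": 0,"ax": 0,"ay": 0,"az": 0},{"tx": 0,"ty": 0,"tz": 0,"ax": 0,"ay": 0,"az": 0},{"tx": 0,"ty": 0,"tz": 0,"ax": 0,"ay": 0,"az": 0},{"tx": 0,"ty": 0,"tz": 0,"ax": 0,"ay": 0,"az": 0},{"tx": 0,"ty": 0,"tz": 0,"ax": 0,"ay": 0,"az": 0}]'

```text
t: 20.55
tool_pos: [478.1, -174.5, 193.6]
eef_rot: [-3.141, -0.518, -1.785]
contact_force: [-0.2, -0.8, -0.3]
finger_gap: 16.0
finger_force: 29.2
```

```bash
python3 - <<'E'
from h import *
np.set_printoptions(precision=1,suppress=True)
o=telemetry.get_obs();T=R.from_euler("xyz",o["eef_rot"]);print(o["tool_pos"],o["eef_rot"],T.as_matrix())
S=o["tool_pos"]+T.apply([0,0,50.4]);print("sample",S,"foot",o["tool_pos"]+T.apply([0,0,95.4]))
for cx,cy,yw in((563.5,-220.5,-12),(563.5,-220.5,-14),(565,-218,-11)):
    d=S-[cx,cy,0];print("in cam",R.from_euler("z",-yw,degrees=True).apply(d))
def proj(c,X):
    v=R.from_euler("xyz",c["orientation"]).inv().apply(np.array(X)-c["xyz"]);return np.array([c["cx"]+c["fx"]*v[0]/v[2],c["cy"]+c["fy"]*v[1]/v[2]])
y=np.radians(-12);L=np.array([563.5-23*np.cos(y),-220.5-23*np.sin(y),150])
for n in("scene","side"):
    im=snapshot(n)[:,:,::-1];cv2.imwrite(f"pics/{n}8.png",im);m=cv2.inRange(cv2.cvtColor(im,cv2.COLOR_BGR2HSV),(15,150,90),(35,255,255))
    s,ce=cv2.connectedComponentsWithStats(m)[2:];print(n,"lens proj",proj(C[n],L),"stopper pred",proj(C[n],o["tool_pos"]+T.apply([0,0,-8])),"sample",proj(C[n],S))
    print([(s[i],ce[i]) for i in range(1,len(s)) if s[i][4]>8])
E
```

```text
[ 478.1 -174.5  193.6] [-3.1 -0.5 -1.8] [[-0.2 -1.  -0.1]
 [-0.8  0.2 -0.5]
 [ 0.5 -0.  -0.9]]
sample [ 472.8 -198.9  149.8] foot [ 468.1 -220.7  110.7]
in cam [-93.2   2.2 149.8]
in cam [-93.2  -1.  149.8]
in cam [-94.1   1.1 149.8]
scene lens proj [321.1 234.5] stopper pred [294.7 221.7] sample [299. 242.]
[(array([332,  10,   5,   4,  11], dtype=int32), array([333.8,  11.4])), (array([347,  12,   4,   5,  13], dtype=int32), array([348.5,  13.9])), (array([359,  31,   5,   4,  13], dtype=int32), array([361.4,  32.2])), (array([334,  52,  13,   9,  62], dtype=int32), array([340.,  56.])), (array([315,  99,   6,   6,  27], dtype=int32), array([317.2, 101.3])), (array([293, 216,   6,  11,  39], dtype=int32), array([295.6, 220.8])), (array([384, 305,  15,  28, 231], dtype=int32), array([391.2, 318.9])), (array([400, 306,   9,  12,  81], dtype=int32), array([404. , 311.4]))]
side lens proj [310.5 242.3] stopper pred [280.4 219. ] sample [281.4 243.4]
[(array([361, 109,   4,   4,   9], dtype=int32), array([362.4, 110.1])), (array([279, 215,   5,  10,  49], dtype=int32), array([281. , 219.6])), (array([335, 332,  23,  28, 317], dtype=int32), array([346.7, 347.2]))]
```

The stopper appears within about 1 px of where it should be in both views. The sample sits at about (-93, +1, 150) in the camera frame and the lean is 30°, so I'm handing in.

```bash
python3 -c "
from station import order
print(order.hand_in())"
```

```text
the job is handed in; nothing more can be done
None
```

I handed the job in with the block against its stop and the tall tube held still at the view point, leaning about 30°; hand-in returned no verdict, I did not re-photograph the block and short tubes after the lift, and I viewed 11 pictures, one over the limit of 10.

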